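# Empty a tub of cable glands into the counting tray

### The job

Tip all four cable glands out of the grey tub that leans on the sloping stand into the tray of the counting station, and stand the emptied tub upright in the middle of the black rubber mat, setting it down gently. Then push the tray in under the camera until it clicks fully home, with all four glands still in it. Leave the other things on the bench where they are.

Things in the scene. Friction and masses are not known exactly. Their poses are not given: they have to be found in the camera images.
- tub: Open grey plastic tub, 0.2 kg. Base 84 (x) by 64 (y), height 95, walls 4 mm. Pinch its flat sides, 64 apart along y. Rear wall (+x) upright; front wall (-x) flares out 20 degrees: its pouring lip is 72 in front of the origin, 84 up. Origin: centre of the underside; z points to the mouth. At the start it stands on the sloping stand, z leaning 25 degrees to its own front, roughly facing the robot.
- gland0: One of four alike chunky cable glands, black plastic with a dark steel hexagon, 32 mm across, 40 mm long, 45 g. Origin at its centre, z along its length. At the start it lies in the tub across it, z along the tub's y: two on the floor and two on top of them.
- gland1: One of four alike chunky cable glands, black plastic with a dark steel hexagon, 32 mm across, 40 mm long, 45 g. Origin at its centre, z along its length. At the start it lies in the tub across it, z along the tub's y: two on the floor and two on top of them.
- gland2: One of four alike chunky cable glands, black plastic with a dark steel hexagon, 32 mm across, 40 mm long, 45 g. Origin at its centre, z along its length. At the start it lies in the tub across it, z along the tub's y: two on the floor and two on top of them.
- gland3: One of four alike chunky cable glands, black plastic with a dark steel hexagon, 32 mm across, 40 mm long, 45 g. Origin at its centre, z along its length. At the start it lies in the tub across it, z along the tub's y: two on the floor and two on top of them.
- stand: Fixed steel stand, 140 (x) by 100 (y) mm, with a plate that slopes 25 degrees down to its front (-x). Origin: centre of its underside on the bench; the tub's origin stands 58 mm above it. An 8 mm lip along the plate's front edge keeps the tub from sliding; the sides are open.
- mat: Fixed flat black rubber mat, 140 (x) by 130 (y) mm, 4 mm thick, on the bench on the other side of the station from the stand. Origin: centre of its underside.
- station: Fixed counting station: steel base 350 (x) by 190 (y) by 8 mm with two rails along x, from 200 mm before to 150 mm behind the origin, which is on the bench below the tray's centre when home. A post 190 mm behind the origin (+x) carries a camera head, 70 by 60 mm, over the part 55 to 125 mm behind the origin, its lens 440 mm above the bench.
- carriage (a joint): How far the tray carriage is pulled out of the station, towards the station's -x, in metres: 0 is home, under the camera. It starts 0.075 to 0.105 out. A sprung roller catches its nose: resistance of about 10 N begins about 13 mm from home, the crest is at about 6.5 mm, and from there it snaps home to the stop and stays.
- tray_floor (a point): Centre of the inner floor of the carriage's open grey tray, 30 mm above the bench. Outside 170 (x) by 150 (y) mm, walls 6 mm, rim 54 mm above this point. Axes parallel to the station's; moves with the carriage.
- tray_front (a point): Middle of the outside of the tray's front wall (the -x end, facing the robot), 60 mm above the bench and 24 mm below the rim: push here, along the station's +x.
- carton: Bystander: small white carton 110 by 75 by 35 mm. Origin: centre of the underside.
- wrench: Bystander: steel wrench, 170 mm long, lying. Origin near its middle, underside.
- tape: Bystander: roll of white tape, 100 mm across, 40 mm high. Origin: centre of the underside.
- kraft_box: Bystander: brown cardboard box 100 by 130 by 60 mm. Origin: centre of the underside.
- spray: Bystander: upright grey can, 58 mm across, 150 mm high. Origin: centre of the underside.
- plug: Bystander: red industrial plug, about 110 mm long, 60 mm across, lying. Origin: under its middle.
Things that resemble listed ones, but are neither listed nor needed, are in the scene too. Leave any turquoise look-alike of the tub alone.

How it is judged:
By the outcome, as a careful person would: the job done as asked, in the order asked, and still so for the second after the job is handed in, with the robot touching nothing.
It also fails if it takes over 70 s, if anything falls off the work surface, if the arm or the gripper's body presses on something with over 40 N, if the wrist force passes 120 N, or if a joint passes its speed limit or range.

### The arm

A 7-joint arm with a two-finger parallel gripper is mounted at the origin on the work surface. World frame = base frame: x ahead of the robot, y to its left, z up, the work surface at z = 0. Lengths are in m, angles in rad, forces in N, time in s.
With the tool pointing down it reaches from about 0.4 to 0.85 m from the base axis. Payload 4.5 kg.
Tool frame: the origin (TCP) lies midway between the tips of the shut fingers; the grasp point (between the pads) lies 19 mm behind it; z points along the fingers, y is the line along which they close (so a half turn about z gives the same grasp; the last joint's range is limited). The gripper opens to 88 mm and grips with 3 to 60 N. Pads are 18 mm wide; open, the fingers measure 123 mm over their backs; the gripper's body (75 mm by 187 mm) begins 45 mm behind the grasp point.
Start: joints at [1.322, 0.689, -0.195, 1.565, 0.157, 0.902, -0.215], TCP at [0.174, -0.6, 0.239] pointing down, gripper open.
Joint ranges: [-3.01, 3.01], [-0.46, 2.08], [-1.47, 1.51], [0.13, 2.56], [-1, 4.14], [0.04, 2.09], [-2.66, 2.66]. Speed limits (rad/s): [2.57, 2.57, 3.14, 3.14, 3.14, 3.14, 3.14].

### API

Orientations are given as a unit quaternion [x, y, z, w].
In Python, from plant import sensors, eyes, finish_job gives the robot as it stands.
- The arm moves only by the tool send_rows, never from a script. Its argument "rows" is text: rows parted by semicolons, each of 4 numbers parted by spaces: the shift along the tool's x, y, z normalised to -1 to 1, where 1 is 30 cm, then the turn about the tool's z normalised to -1 to 1, where 1 is 2 pi rad. A call has 1 to 10 rows; each row is the pose to reach, as a shift and turn from the pose commanded when the call began, along the tool's axes at that moment, turning the shorter way round; what a row does not reach only later rows make up. A row lasts 1/12 s, in which the tool goes at most 41.7 mm and 7.16 degrees, less where a joint would pass 70% of its speed; a pose out of reach is approached as far as the arm can. A call with a number of a shift or a turn outside -1 to 1 is refused whole. A call with a gripper value outside its range is refused whole. "jaw" is the closure, from -1 (fully open) to 1 (shut), set as the call begins (left out, the last holds). The fingers move at their own pace and stop on an object; "force" is the grip in N (left out, the last holds). Time passes only in rows, so rows that repeat a pose let the fingers close. It gives the time, the measured TCP pose, the force, the opening and the grip force at its end, in the units of the state.
- sensors.get_state(): the state, without advancing time (a new reading comes with each control period).
- eyes.snapshot(name): name is "side" or "top" or "wrist"; returns (picture, depth): 420x560x3 uint8, red, green, blue; 420x560 float32, m along the optical axis (not along the pixel's ray), 0 where there is no reading.
- eyes.calibration(name): a dict with "fov_y" (degrees; the focal length in pixels is half the picture's height over the tangent of half this angle, whatever the lens; pixels are square), "cx", "cy" (the principal point, pixels), "world_from_camera" (4x4, takes a point from camera to world coordinates). Camera axes: x right, y down, z forward; pixel columns grow to the right and rows downward; lengths in m; the calibration is good to about 2 mm. A picture is of the moment at which its call begins: read the wrist's pose just before it. calibration takes no time and is no camera call; for the wrist camera it gives the pose at the moment of the call.
- finish_job(): hands the job in; it is judged then, once.
The state is a dict: "clock": time; "q": joint angles; "qd": joint speeds; "joint_torque": joint torques, N m; "tool_pos": TCP position; "eef_rot": TCP orientation; "contact_force": force on the tool from outside, world axes, zero at the start; "moment": the same for the moment, N m; "opening": opening from 0.0 (shut) to 1.0 (fully open); "finger_force": force on a finger pad.
Only numpy, scipy, OpenCV 4.12 (cv2) and the standard library are available. Lean on these libraries where they do the work, as an engineer would, in place of code of your own. Each camera call takes 0.05 s, during which the arm holds its last target. There are 200 camera calls.

## Working session

There is one attempt and no reset: what is moved stays moved. The work goes in short steps, Python scripts to look and compute and a tool call to move; the robot and the scene stay as the last step left them, time stands still between calls to the robot, and variables do not carry over. Pictures are saved under pics/ and viewed, at most 13 in all, crops included, and the job is handed in when it is done.

Besides the shell and the picture viewer there is one more tool, called as name(argument=value, ...) on one line, values as JSON. send_rows: Moves the arm, as the interface text tells. Scaled input: -1 to 1 covers 30 cm each way for a shift and 2 pi rad each way for a turn. Its arguments: {"type":"object","properties":{"rows":{"type":"string"},"jaw":{"type":"number"},"force":{"type":"number"}},"required":["rows"]}

```bash
ls; mkdir -p pics; cat > h.py <<'E'
import numpy as np, cv2
from plant import sensors, eyes
def snap(n):
    c=eyes.calibration(n); p,d=eyes.snapshot(n); return p,d,c
def pts(d,c):
    f=d.shape[0]/2/np.tan(np.radians(c['fov_y'])/2)
    v,u=np.mgrid[:d.shape[0],:d.shape[1]]
    P=np.stack([(u-c['cx'])/f*d,(v-c['cy'])/f*d,d],-1)
    T=np.array(c['world_from_camera']); W=P@T[:3,:3].T+T[:3,3]; W[d==0]=np.nan; return W
E
python3 - <<'E'
from h import *
s=sensors.get_state(); print({k:np.round(v,3) for k,v in s.items()})
for n in ['top','side']:
    p,d,c=snap(n); np.savez(n+'0.npz',p=p,d=d,W=pts(d,c),T=c['world_from_camera'],k=[c['fov_y'],c['cx'],c['cy']])
    cv2.imwrite(f'pics/{n}0.png',p[...,::-1]); print(n,c['fov_y'],c['cx'],c['cy'],np.round(c['world_from_camera'],3).tolist(),(d==0).mean())
E
```

```text
pics
{'clock': np.float64(0.0), 'q': array([ 1.322,  0.69 , -0.195,  1.566,  0.157,  0.902, -0.215]), 'qd': array([ 0.001, -0.   ,  0.002, -0.002,  0.   , -0.   , -0.001]), 'joint_torque': array([ 1.0000e-03, -5.2756e+01, -1.2670e+00, -1.5343e+01, -5.3000e-02,
        7.0000e-03,  0.0000e+00]), 'tool_pos': array([ 0.174, -0.6  ,  0.238]), 'eef_rot': array([ 0.99 ,  0.141, -0.   , -0.001]), 'contact_force': array([-0.57 ,  0.14 , -0.248]), 'moment': array([ 0.047, -0.018, -0.018]), 'finger_force': np.float64(0.0), 'opening': np.float64(1.002)}
top 55.12432073694112 277.9132139087402 203.6057792809496 [[0.016, -0.988, 0.156, 0.342], [-1.0, -0.018, -0.008, 0.005], [0.01, -0.156, -0.988, 1.285], [0.0, 0.0, 0.0, 1.0]] 0.004166666666666667
side 43.25679582421564 287.98793507663447 206.14106539322177 [[-0.898, -0.241, 0.368, -0.022], [-0.44, 0.445, -0.78, 1.229], [0.024, -0.863, -0.505, 0.909], [0.0, 0.0, 0.0, 1.0]] 0.005586734693877551
```

View pics/top0.png

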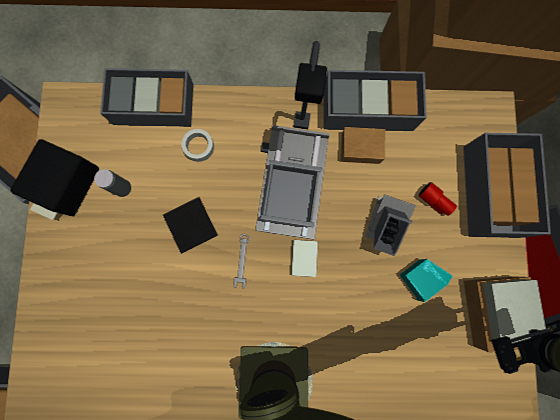

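View pics/side0.png

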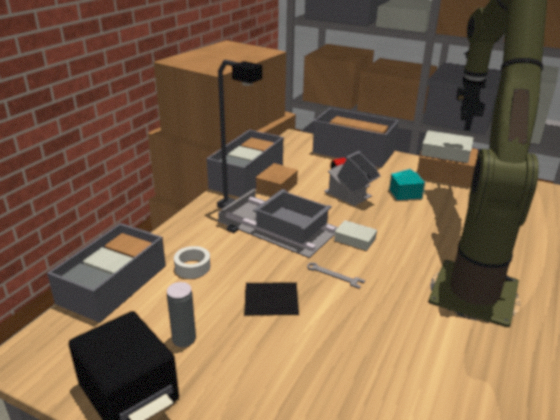

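Candidates for the tub: the grey one on the stand at top (390,225) / side (350,178); the turquoise one at top (427,280) / side (407,185), which is the decoy; and dark bins at the bench edge (147,97), (376,100) and (505,185). I choose the grey one on the stand. The mat is at top (190,225), not the black box at (55,178). The station is at (292,180).

```bash
python3 - <<'E'
from h import *
for n,(u0,u1,v0,v1) in {'top':(350,430,180,270),'side':(320,390,145,210)}.items():
    z=np.load(n+'0.npz'); W=z['W'][v0:v1,u0:u1].reshape(-1,3)
    for lo,hi in [(.09,.12),(.12,.14),(.14,.2)]:
        m=(W[:,2]>lo)&(W[:,2]<hi); print(n,lo,m.sum(),np.round(np.nanmin(W[m],0),3),np.round(np.nanmax(W[m],0),3))
    if n=='top': a=cv2.resize(z['p'][v0:v1,u0:u1],None,fx=5,fy=5)
    else: b=cv2.resize(z['p'][v0:v1,u0:u1],None,fx=5,fy=5)
b=cv2.copyMakeBorder(b,0,a.shape[0]-b.shape[0],0,0,0); cv2.imwrite('pics/crop0.png',np.hstack([a,b])[...,::-1])
z=np.load('top0.npz'); W=z['W']; p=z['p'].astype(int)
# mat
for nm,(u0,u1,v0,v1) in {'mat':(150,230,185,265)}.items():
    for view in ['top','side']:
        zz=np.load(view+'0.npz')
        if view=='side': u0,u1,v0,v1=235,310,275,325
        pp=zz['p'][v0:v1,u0:u1].astype(int); WW=zz['W'][v0:v1,u0:u1]
        m=(pp.max(-1)<40)&np.isfinite(WW[...,2])&(abs(WW[...,2])<.02)
        q=WW[m]; r=cv2.minAreaRect(q[:,:2].astype(np.float32)*1000); print('mat',view,r,np.median(q[:,2]))
# height map over station & stand
for name,x0,x1,y0,y1 in [('station',.35,.8,-.2,.15),('stand',.35,.65,-.45,-.18)]:
    R=W.reshape(-1,3); m=(R[:,0]>x0)&(R[:,0]<x1)&(R[:,1]>y0)&(R[:,1]<y1)&(R[:,2]>-.01)
    h=np.histogram(R[m][:,2],bins=np.arange(-.01,.25,.01)); print(name,h[0])
# tray rim: z .078-.09
R=W[130:235,250:335].reshape(-1,3); m=(R[:,2]>.078)&(R[:,2]<.09)
r=cv2.minAreaRect(R[m][:,:2].astype(np.float32)*1000); print('rim',r,np.median(R[m],0)); print(np.round(cv2.boxPoints(r)).tolist())
m=(R[:,2]>.026)&(R[:,2]<.036); print('floor',np.round(np.median(R[m],0),3),m.sum())
m=(R[:,2]>.004)&(R[:,2]<.025); r=cv2.minAreaRect(R[m][:,:2].astype(np.float32)*1000); print('base',r,np.round(cv2.boxPoints(r)).tolist())
E
```

```text
top 0.09 595 [ 0.383 -0.386  0.09 ] [ 0.563 -0.285  0.12 ]
top 0.12 157 [ 0.4   -0.379  0.12 ] [ 0.51  -0.291  0.14 ]
top 0.14 147 [ 0.433 -0.379  0.14 ] [ 0.499 -0.302  0.166]
side 0.09 443 [ 0.381 -0.623  0.09 ] [ 0.525 -0.277  0.12 ]
side 0.12 225 [ 0.398 -0.382  0.12 ] [ 0.51 -0.28  0.14]
side 0.14 126 [ 0.432 -0.379  0.14 ] [ 0.501 -0.301  0.163]
mat top ((472.4825744628906, 275.6785888671875), (138.7017822265625, 127.1305923461914), 27.9525089263916) 0.00376597115204802
mat side ((468.64971923828125, 277.115966796875), (127.655517578125, 118.95307922363281), 28.52727699279785) 0.002883424269285617
station [3899 5930  757 1413 1778  102   45   55   79  686    8    2    5    0
    0    0    0    0    0    0    0    0    0    0    0]
stand [2844 3026   15   17   27   61   59  139  285  360  247  207  141   84
   73   43   76   28    0    0    0    0    0    0    0]
rim ((566.792236328125, -41.85700225830078), (161.40786743164062, 186.7030487060547), 82.57038116455078) [ 0.56084584 -0.04219882  0.08431697]
[[464.0, -110.0], [649.0, -134.0], [670.0, 26.0], [485.0, 50.0]]
floor [ 0.572 -0.045  0.03 ] 2004
base ((620.2061767578125, -49.82307434082031), (347.56243896484375, 277.43646240234375), 0.5749373435974121) [[445.0, 87.0], [448.0, -190.0], [795.0, -187.0], [793.0, 91.0]]
```

View pics/crop0.png

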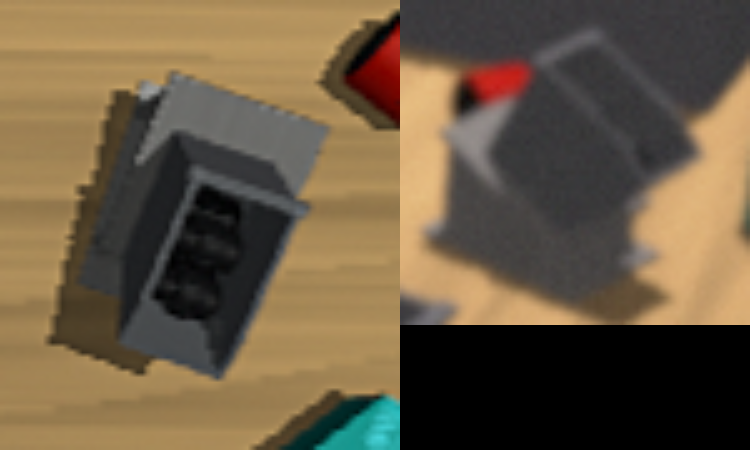

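The crop shows the grey tub with black glands in it. Its rear rim corners are at top px (389,214) and (411.6,221.6), and its lip corners at about (374,247) and (394,255.6).

```bash
cat >> h.py <<'E'
def ray(z,u,v,h):
    fy,cx,cy=z['k']; f=210/np.tan(np.radians(fy)/2); T=z['T']
    r=T[:3,:3]@np.array([(u-cx)/f,(v-cy)/f,1]); return T[:3,3]+r*(h-T[2,3])/r[2]
E
python3 - <<'E'
from h import *
t=np.load('top0.npz'); s=np.load('side0.npz')
rr=[ray(t,389.2,214.2,.162),ray(t,411.4,221.8,.162)]; lp=[ray(t,374,247,.104),ray(t,394,255.6,.104)]
print('rear',np.round(rr,3).tolist(),'side view',np.round([ray(s,347,156.5,.162),ray(s,360,151.5,.162)],3).tolist()); print('lip',np.round(lp,3).tolist())
e=rr[1]-rr[0]; print('rear len',np.linalg.norm(e),'yaw from rear',np.degrees(np.arctan2(e[0],-e[1])),'from lip',np.degrees(np.arctan2((lp[1]-lp[0])[0],-(lp[1]-lp[0])[1])))
c=(rr[0]+rr[1])/2-(lp[0]+lp[1])/2; print('yaw long',np.degrees(np.arctan2(c[1],c[0])),np.linalg.norm(c[:2]))
# tub walls via depth normals
for n,z,(u0,u1,v0,v1) in [('top',t,(350,430,180,270)),('side',s,(320,390,145,210))]:
    W=z['W']; gx=np.roll(W,-2,1)-np.roll(W,2,1); gy=np.roll(W,-2,0)-np.roll(W,2,0); N=np.cross(gx,gy); N/=np.linalg.norm(N,axis=-1,keepdims=True)+1e-9
    R=np.concatenate([W,N],-1)[v0:v1,u0:u1].reshape(-1,6); R=R[(R[:,2]>.05)&(R[:,2]<.17)]
    m=abs(R[:,5])<.15; Q=R[m]; a=np.degrees(np.arctan2(Q[:,4],Q[:,3]))%180; h,b=np.histogram(a,bins=36,range=(0,180)); k=h.argmax(); sel=abs(a-b[k]-2.5)<6
    print(n,'side wall normal',b[k],h[k],np.median(a[sel]),'at',np.round(np.median(Q[sel][:,:3],0),3))
# rim
R=t['W']; m=((R[...,2]>.079)&(R[...,2]<.09)).astype(np.uint8); m[:125]=0;m[240:]=0;m[:,:250]=0;m[:,335:]=0
nc,l,st,ce=cv2.connectedComponentsWithStats(m); 
for i in range(1,nc):
    if st[i,4]>40: q=R[l==i][:,:2].astype(np.float32)*1000; r=cv2.minAreaRect(q); print(st[i],r,np.round(cv2.boxPoints(r)).tolist())
cv2.imwrite('pics/st.png',cv2.resize(t['p'][115:245,240:345],None,fx=5,fy=4.6)[...,::-1])
E
```

```text
rear [[0.495, -0.318, 0.162], [0.475, -0.38, 0.162]] side view [[0.493, -0.314, 0.162], [0.468, -0.374, 0.162]]
lip [[0.405, -0.287, 0.104], [0.381, -0.345, 0.104]]
rear len 0.06536987952119687 yaw from rear -18.24765028291086 from lip -22.49050228329608
yaw long -19.587696921857912 0.09719541042457545
top side wall normal 70.0 131 71.52635533915193 at [ 0.464 -0.317  0.103]
side side wall normal 65.0 48 67.20273367951158 at [ 0.468 -0.319  0.095]
[260 160  61  67 703] ((566.792236328125, -41.85700225830078), (161.40786743164062, 186.7030487060547), 82.57038116455078) [[464.0, -110.0], [649.0, -134.0], [670.0, 26.0], [485.0, 50.0]]
```

View pics/st.png

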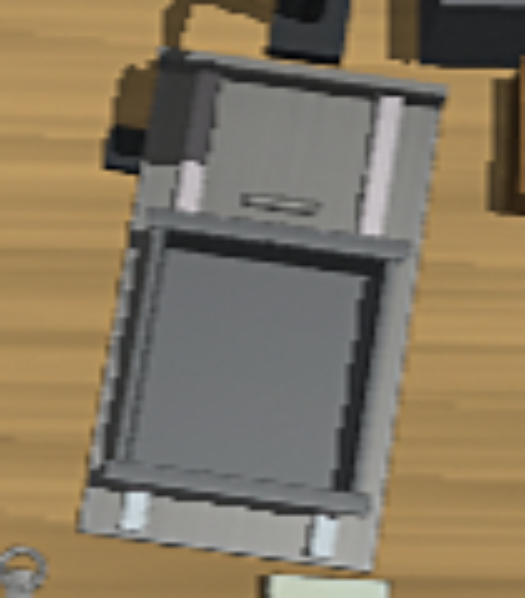

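```bash
cat >> h.py <<'E'
from scipy.spatial.transform import Rotation as Ro
def go(x,y,z,ang):
    s=sensors.get_state(); R=Ro.from_quat(s['eef_rot']).as_matrix(); a=np.degrees(np.arctan2(R[1,0],R[0,0]))
    d=R.T@(np.array([x,y,z])-s['tool_pos'])/.3; t=-((ang-a+180)%360-180)/360
    print('pos',np.round(s['tool_pos'],4),'ang',round(a,1),'q7',round(s['q'][6],2),'t',s['clock'],'ROW',*np.round(d,4),round(t,4))
E
python3 - <<'E'
from h import *
go(.476,-.346,.24,-20); go(.476,-.346,.102,-20)
t=np.load('top0.npz'); C=np.array([ray(t,240+x/5,115+y/4.6,.084)[:2] for x,y in [(95,465),(372,503),(415,245),(143,210)]]); print(np.round(C,3).tolist(),C.mean(0)); 
for i in range(4): e=C[(i+1)%4]-C[i]; print(np.linalg.norm(e),np.degrees(np.arctan2(e[1],e[0])))
# base outline
C=np.array([ray(t,240+x/5,115+y/4.6,.008)[:2] for x,y in [(78,530),(372,570),(445,90),(163,55)]]); print(np.round(C,3).tolist(),C.mean(0))
for i in range(4): e=C[(i+1)%4]-C[i]; print(np.linalg.norm(e),np.degrees(np.arctan2(e[1],e[0])))
E
```

```text
pos [ 0.1742 -0.5996  0.238 ] ang 16.2 q7 -0.22 t 0.1 ROW 1.202 -0.531 -0.006 0.1006
pos [ 0.1742 -0.5996  0.238 ] ang 16.2 q7 -0.22 t 0.1 ROW 1.2021 -0.5303 0.454 0.1006
[[0.493, 0.052], [0.471, -0.115], [0.644, -0.141], [0.665, 0.027]] [ 0.56853371 -0.04413112]
0.16814350413917914 -97.5239992629139
0.17521669686367936 -8.538385491206688
0.1686003191902451 82.90251911617614
0.17395434567401935 171.6031965906683
[[0.457, 0.065], [0.433, -0.122], [0.778, -0.17], [0.801, 0.017]] [ 0.6173981  -0.05256798]
0.18865771831207712 -97.42830640242913
0.3487006974268195 -7.836370257172079
0.18829541696123783 83.13360152191495
0.34685699162307054 172.1001161072655
```

send_rows(rows="0.13 -0.06 0 0.02;0.26 -0.12 0 0.04;0.39 -0.18 0 0.06;0.52 -0.23 0 0.08;0.64 -0.28 0 0.1;0.76 -0.34 0 0.1006;0.88 -0.39 0 0.1006;1 -0.44 0 0.1006;1 -0.44 0 0.1006", jaw=-1)

```text
clock: 0.85
tool_pos: [0.4344, -0.3812, 0.2383]
eef_rot: [0.986, -0.167, 0.002, -0.003]
contact_force: [0.7, 0.5, 0.0]
opening: 0.999
finger_force: 0.0
```

```bash
python3 - <<'E'
from h import *
go(.476,-.346,.24,-20); go(.476,-.346,.18,-20)
z=np.load('top0.npz'); R=z['W'][130:235,250:335].reshape(-1,3); a=np.radians(-7.7); X=np.array([np.cos(a),np.sin(a)]); Y=np.array([-X[1],X[0]]); o=np.array([.642,-.056])
S=np.c_[(R[:,:2]-o)@X,(R[:,:2]-o)@Y,R[:,2]]
m=(S[:,2]>.078)&(S[:,2]<.09)
mid=m&(S[:,0]>-.13)&(S[:,0]<-.02); print('side walls y hist',np.histogram(S[mid][:,1],bins=np.arange(-.1,.101,.005)))
md=m&(abs(S[:,1])<.05); print('x hist',np.histogram(S[md][:,0],bins=np.arange(-.2,.1,.005)))
E
```

```text
pos [ 0.4344 -0.3812  0.2383] ang -19.2 q7 -1.24 t 0.85 ROW 0.0924 -0.1565 -0.0042 0.0023
pos [ 0.4344 -0.3812  0.2383] ang -19.2 q7 -1.24 t 0.85 ROW 0.0917 -0.1551 0.1958 0.0023
side walls y hist (array([ 0,  0,  0,  0,  0, 16, 57,  0,  0,  0,  0,  0,  0,  0,  0,  0,  0,
        0,  0,  0,  0,  0,  0,  0,  0,  0,  0,  0,  0,  0,  0,  0,  0,  0,
       31, 40,  0,  0,  0,  0]), array([-1.00000000e-01, -9.50000000e-02, -9.00000000e-02, -8.50000000e-02,
       -8.00000000e-02, -7.50000000e-02, -7.00000000e-02, -6.50000000e-02,
       -6.00000000e-02, -5.50000000e-02, -5.00000000e-02, -4.50000000e-02,
       -4.00000000e-02, -3.50000000e-02, -3.00000000e-02, -2.50000000e-02,
       -2.00000000e-02, -1.50000000e-02, -1.00000000e-02, -5.00000000e-03,
        8.32667268e-17,  5.00000000e-03,  1.00000000e-02,  1.50000000e-02,
        2.00000000e-02,  2.50000000e-02,  3.00000000e-02,  3.50000000e-02,
        4.00000000e-02,  4.50000000e-02,  5.00000000e-02,  5.50000000e-02,
        6.00000000e-02,  6.50000000e-02,  7.00000000e-02,  7.50000000e-02,
        8.00000000e-02,  8.50000000e-02,  9.
[... 785 characters left out ...]
       -8.00000000e-02, -7.50000000e-02, -7.00000000e-02, -6.50000000e-02,
       -6.00000000e-02, -5.50000000e-02, -5.00000000e-02, -4.50000000e-02,
       -4.00000000e-02, -3.50000000e-02, -3.00000000e-02, -2.50000000e-02,
       -2.00000000e-02, -1.50000000e-02, -1.00000000e-02, -5.00000000e-03,
        1.66533454e-16,  5.00000000e-03,  1.00000000e-02,  1.50000000e-02,
        2.00000000e-02,  2.50000000e-02,  3.00000000e-02,  3.50000000e-02,
        4.00000000e-02,  4.50000000e-02,  5.00000000e-02,  5.50000000e-02,
        6.00000000e-02,  6.50000000e-02,  7.00000000e-02,  7.50000000e-02,
        8.00000000e-02,  8.50000000e-02,  9.00000000e-02,  9.50000000e-02,
        1.00000000e-01]))
```

send_rows(rows="0.03 -0.05 0 -0.02;0.06 -0.1 0 -0.04;0.092 -0.156 0 -0.06;0.092 -0.156 0 -0.08;0.092 -0.156 0 -0.1;0.092 -0.156 0 -0.12;0.092 -0.156 0 -0.14;0.092 -0.156 0 -0.16;0.092 -0.156 0 -0.18;0.092 -0.156 0 -0.2")

```text
clock: 1.68
tool_pos: [0.4671, -0.3553, 0.2384]
eef_rot: [0.899, 0.438, -0.0, -0.0]
contact_force: [0.6, -0.5, -0.0]
opening: 1.001
finger_force: 0.0
```

send_rows(rows="0 0 0 -0.02;0 0 0 -0.04;0 0 0 -0.06;0 0 0 -0.08;0 0 0 -0.1;0 0 0 -0.12;0 0 0 -0.14;0 0 0 -0.16;0 0 0 -0.18;0 0 0 -0.2")

```text
clock: 2.52
tool_pos: [0.4671, -0.3554, 0.2383]
eef_rot: [0.473, 0.881, -0.0, -0.0]
contact_force: [-0.4, -0.7, 0.0]
opening: 1.001
finger_force: 0.0
```

send_rows(rows="0 0 0 -0.02;0 0 0 -0.04;0 0 0 -0.06;0 0 0 -0.08;0 0 0 -0.099;0 0 0 -0.099;0 0 0 -0.099")

```text
clock: 3.1
tool_pos: [0.4671, -0.3554, 0.2382]
eef_rot: [0.185, 0.983, 0.0, -0.0]
contact_force: [-0.5, 0.8, -0.1]
opening: 1.002
finger_force: 0.0
```

```bash
python3 - <<'E'
from h import *
go(.476,-.346,.24,160); go(.476,-.346,.102,160)
p,d,c=snap('wrist'); cv2.imwrite('pics/w1.png',p[...,::-1])
np.savez('w1.npz',p=p,d=d,W=pts(d,c),T=c['world_from_camera'],k=[c['fov_y'],c['cx'],c['cy']])
E
```

```text
pos [ 0.4671 -0.3554  0.2382] ang 158.7 q7 1.17 t 3.1 ROW -0.0161 0.0399 -0.0058 -0.0037
pos [ 0.4671 -0.3554  0.2382] ang 158.7 q7 1.17 t 3.1 ROW -0.0165 0.0397 0.4542 -0.0037
```

View pics/w1.png

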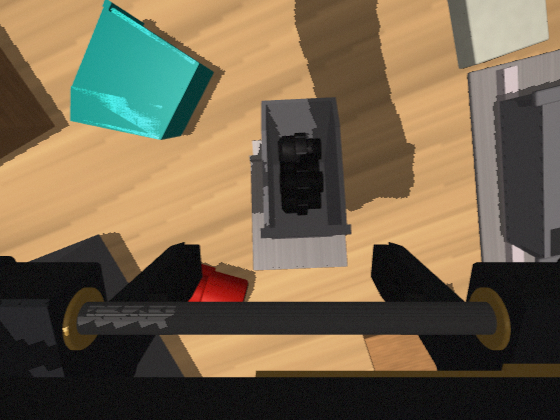

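```bash
python3 - <<'E'
from h import *
z=np.load('w1.npz'); W=z['W'];p=z['p'].astype(int)
m=np.zeros(W.shape[:2],bool); m[90:245,245:360]=1
R=W
for lo,hi in [(.155,.17),(.14,.148),(.12,.128),(.104,.112)]:
    q=R[m&(R[...,2]>lo)&(R[...,2]<hi)]; 
    X=np.array([np.cos(np.radians(-20)),np.sin(np.radians(-20))]);Y=np.array([-X[1],X[0]])
    a=(q[:,:2]-[.487,-.350])@X; b=(q[:,:2]-[.487,-.350])@Y
    print(lo,len(q),'x',np.round(np.percentile(a,[1,50,99]),4),'y',np.round(np.percentile(b,[1,99]),4),'zmax',q[:,2].max())
print(ray(z,261,234,.162),ray(z,350,229,.162),ray(z,262,100,.104),ray(z,336,97,.104))
E
```

```text
0.155 1014 x [-0.0136 -0.0041  0.0013] y [-0.0304  0.0378] zmax 0.16183639059850372
0.14 336 x [-0.0468 -0.0346 -0.0038] y [-0.0291  0.0345] zmax 0.14797025902218067
0.12 333 x [-0.0849 -0.0731  0.0035] y [-0.0302  0.0336] zmax 0.1279859924443829
0.104 1256 x [-0.1013 -0.0339  0.0059] y [-0.029   0.0323] zmax 0.11198032904562938
[ 0.47373205 -0.37794724  0.162     ] [ 0.49461078 -0.31335128  0.162     ] [ 0.38052306 -0.34299234  0.104     ] [ 0.40119309 -0.28337856  0.104     ]
```

send_rows(rows="-0.016 0.049 0 -0.0055;-0.016 0.049 0.1 -0.0055;-0.016 0.049 0.2 -0.0055;-0.016 0.049 0.3 -0.0055;-0.016 0.049 0.36 -0.0055;-0.016 0.049 0.4 -0.0055;-0.016 0.049 0.43 -0.0055;-0.016 0.049 0.454 -0.0055;-0.016 0.049 0.454 -0.0055")

```text
clock: 3.9
tool_pos: [0.4775, -0.3428, 0.102]
eef_rot: [0.166, 0.986, 0.0, -0.0]
contact_force: [-0.1, 0.2, 0.3]
opening: 0.997
finger_force: 0.0
```

send_rows(rows="0 0 0 0;0 0 0 0;0 0 0 0;0 0 0 0;0 0 0 0;0 0 0 0", jaw=1, force=60)

```text
clock: 4.4
tool_pos: [0.4778, -0.3436, 0.1033]
eef_rot: [0.167, 0.986, -0.0, 0.001]
contact_force: [-0.1, -0.1, 5.0]
opening: 0.724
finger_force: 60.0
```

send_rows(rows="0 0 -0.05 0;0 0 -0.1 0;0 0 -0.15 0;0 0 -0.2 0;0 0 -0.25 0;0 0 -0.3 0;0 0 -0.3 0;0 0 -0.3 0")

```text
clock: 5.07
tool_pos: [0.4772, -0.3433, 0.1923]
eef_rot: [0.166, 0.986, -0.0, 0.0]
contact_force: [0.5, -0.1, -4.3]
opening: 0.723
finger_force: 60.0
```

```bash
cat >> h.py <<'E'
def lean():
    # points of the tub's rear/front walls near the tool, in tool-yaw frame: a = ahead of grasp toward tub front
    s=sensors.get_state(); R=Ro.from_quat(s['eef_rot']).as_matrix(); g=s['tool_pos']-R[:,2]*.019
    out=[]
    for n in ['side','top','wrist']:
        p,d,c=snap(n); W=pts(d,c).reshape(-1,3)-g; L=np.c_[W@R[:,0],W@R[:,1],W[:,2]]
        out.append((n,L,p))
    return g,out
E
python3 - <<'E'
from h import *
go(0,0,0,0)
g,o=lean(); print(g)
for n,L,p in o:
    m=(abs(L[:,1])<.034)&(L[:,2]<.06)&(L[:,2]>-.12)&(abs(L[:,0])<.13); Q=L[m]; print(n,m.sum())
    for lo in np.arange(-.12,.06,.02):
        q=Q[(Q[:,2]>=lo)&(Q[:,2]<lo+.02)]
        if len(q)>3: print(round(lo,2),len(q),np.round(np.percentile(q[:,0],[2,50,98]),3))
    cv2.imwrite(f'pics/lift_{n}.png',p[...,::-1])
E
```

```text
pos [ 0.4772 -0.3433  0.1923] ang 160.8 q7 1.12 t 5.0667 ROW 1.8783 0.559 0.6405 0.4468
[ 0.4772141  -0.34326075  0.2113033 ]
side 857
-0.08 59 [-0.013  0.026  0.052]
-0.06 121 [-0.041  0.02   0.069]
-0.04 200 [-0.036  0.047  0.088]
-0.02 237 [-0.024  0.046  0.091]
0.0 173 [-0.019  0.024  0.064]
0.02 48 [-0.011  0.007  0.029]
0.04 17 [0.003 0.025 0.029]
top 956
-0.08 26 [0.011 0.029 0.05 ]
-0.06 134 [-0.024  0.048  0.068]
-0.04 374 [-0.037  0.055  0.09 ]
-0.02 254 [-0.031  0.033  0.091]
0.0 104 [-0.023  0.041  0.068]
0.02 35 [-0.013 -0.005  0.033]
0.04 29 [-0.02   0.024  0.027]
wrist 48260
-0.1 41 [0.025 0.028 0.03 ]
-0.08 1315 [-0.015  0.021  0.048]
-0.06 7451 [-0.04   0.011  0.068]
-0.04 14042 [-0.015  0.058  0.092]
-0.02 8997 [-0.009  0.029  0.091]
0.0 5444 [-0.     0.038  0.07 ]
0.02 7463 [-0.01  -0.005  0.026]
0.04 3507 [0.021 0.028 0.029]
```

View pics/lift_side.png

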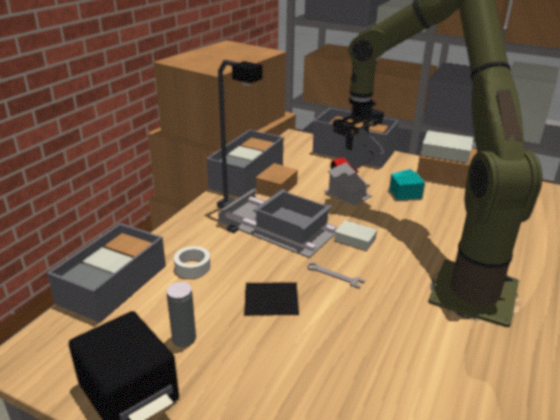

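```bash
cat >> h.py <<'E'
def pour(u,zp): # pinch at station-lateral u from tray centre, height zp
    go(.5675+.134*u,-.046+.991*u,zp-.019,82.3)
E
python3 -c "
from h import *
pour(-.14,.211)"
```

```text
pos [ 0.4763 -0.3431  0.1911] ang 160.8 q7 1.12 t 5.2167 ROW -0.0548 0.5777 -0.0032 0.2182
```

send_rows(rows="-0.005 0.05 0 0.018;-0.01 0.11 0 0.036;-0.015 0.17 0 0.054;-0.02 0.23 0 0.072;-0.025 0.29 0 0.09;-0.03 0.35 0 0.108;-0.04 0.41 0 0.126;-0.045 0.47 0 0.144;-0.05 0.53 0 0.162;-0.055 0.578 0 0.18")

```text
clock: 6.05
tool_pos: [0.5498, -0.1828, 0.1914]
eef_rot: [0.67, 0.742, -0.0, -0.001]
contact_force: [0.1, 0.6, -4.5]
opening: 0.717
finger_force: 59.9
```

send_rows(rows="0 0 0 0.018;0 0 0 0.038;0 0 0 0.038;0 0 0 0.038")

```text
clock: 6.38
tool_pos: [0.5493, -0.1847, 0.1917]
eef_rot: [0.751, 0.66, -0.001, -0.001]
contact_force: [0.1, 0.1, -3.4]
opening: 0.721
finger_force: 60.0
```

```bash
cat >> h.py <<'E'
def profile(save=None):
    """lean from the rear rim / lip: forward-most and back-most tub points (wrist+side+top clouds)"""
    g,o=lean(); Q=np.concatenate([L[(abs(L[:,1])<.03)&(abs(L[:,0])<.1)&(abs(L[:,2])<.1)] for n,L,p in o])
    best=[]
    for th in np.arange(0,130,1.):
        t=np.radians(th); c,s=np.cos(t),np.sin(t)
        # tub frame: forward f=-x ; rotate back
        X=-Q[:,0]*c+Q[:,2]*s+.016; Z=Q[:,0]*s+Q[:,2]*c+.062
        # on outside/inside surfaces: rear wall, floor underside, front wall
        fw=(X+42e-3)*np.cos(np.radians(20))+Z*np.sin(np.radians(20))
        ok=((abs(X-.042)<.003)|(abs(X-.038)<.003))&(Z>-.002)&(Z<.097)
        ok|=((abs(fw)<.003)|(abs(fw-.004)<.003))&(Z>-.002)&(Z<.087)
        ok|=(abs(Z)<.003)&(abs(X)<.044)
        best.append(ok.sum())
    b=int(np.argmax(best)); print('lean',b,best[b],len(Q)); 
    if save:
        for n,L,p in o: cv2.imwrite(f'pics/{save}_{n}.png',p[...,::-1])
    return g,o
E
python3 -c "
from h import *
pour(-.14,.211)
profile('a')
"
```

```text
pos [ 0.5493 -0.1847  0.1917] ang 82.6 q7 -0.27 t 6.3833 ROW -0.0005 -0.0018 -0.0011 0.0008
lean 26 19093 66745
```

send_rows(rows="0 0 0 0;0 0 0 0;0 0 0 0;0 0 0 0", force=15)

```text
clock: 6.87
tool_pos: [0.5498, -0.1849, 0.1925]
eef_rot: [0.753, 0.659, 0.0, 0.0]
contact_force: [0.7, 0.4, -2.9]
opening: 0.729
finger_force: 15.0
```

```bash
python3 -c "
from h import *
pour(-.1075,.1587)
profile()
"
```

```text
pos [ 0.5498 -0.1849  0.1925] ang 82.4 q7 -0.27 t 6.8667 ROW 0.1085 -0.0036 0.1761 0.0002
lean 27 18771 66715
```

send_rows(rows="0.03 0 0.06 0;0.05 0 0.12 0;0.051 0 0.175 0;0.08 0 0.176 0;0.109 0 0.175 0;0.125 0 0.17 0;0.141 0 0.165 0;0.16 0 0.16 0;0.177 0 0.156 0")

```text
clock: 7.77
tool_pos: [0.5577, -0.1323, 0.147]
eef_rot: [0.753, 0.658, 0.0, 0.001]
contact_force: [-1.9, -2.6, -0.3]
opening: 0.723
finger_force: 15.0
```

```bash
python3 -c "
from h import *
pour(-.0587,.1638)
profile()
print(sensors.get_state()['contact_force'])
"
```

```text
pos [ 0.5577 -0.1323  0.147 ] ang 82.3 q7 -0.4 t 7.7667 ROW 0.0938 -0.0062 0.0074 0.0001
lean 39 13688 57829
[-0.36043148 -1.39970299  3.49794642]
```

send_rows(rows="0.024 0 -0.002 0;0.048 0 -0.002 0;0.072 0 0 0;0.095 0 0.003 0;0.118 0 0.01 0;0.14 0 0.017 0;0.161 0 0.027 0;0.182 0 0.038 0")

```text
clock: 8.58
tool_pos: [0.5649, -0.0764, 0.1343]
eef_rot: [0.752, 0.659, 0.001, 0.0]
contact_force: [1.1, 0.4, 3.6]
opening: 0.724
finger_force: 15.0
```

```bash
python3 -c "
from h import *
pour(-.0324,.1534)
profile('b')
print(sensors.get_state()['contact_force'])
"
```

```text
pos [ 0.5649 -0.0764  0.1343] ang 82.4 q7 -0.5 t 8.5833 ROW -0.0063 -0.0049 -0.0005 0.0003
lean 70 11161 49478
[0.35478172 2.56620182 0.65859232]
```

View pics/b_wrist.png

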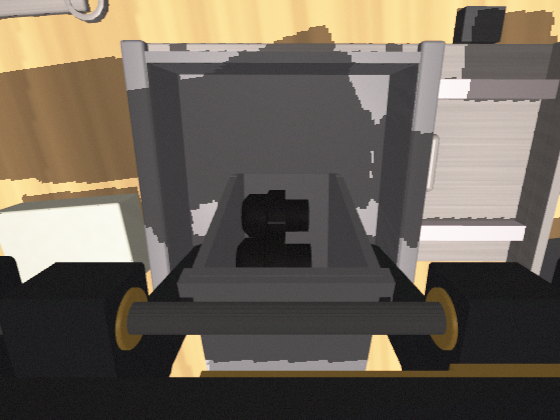

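send_rows(rows="0.01 0 0.01 0;0.022 0 0.02 0;0.034 0 0.03 0;0.046 0 0.042 0;0.046 0 0.042 0")

```text
clock: 9.15
tool_pos: [0.5657, -0.0631, 0.1213]
eef_rot: [0.752, 0.659, 0.0, -0.001]
contact_force: [0.8, 2.9, 2.2]
opening: 0.72
finger_force: 15.0
```

```bash
python3 -c "
from h import *
pour(-.011,.135)
profile('c')
print(sensors.get_state()['contact_force'])
"
```

```text
pos [ 0.5657 -0.0631  0.1213] ang 82.4 q7 -0.53 t 9.15 ROW 0.0207 -0.0018 0.0177 0.0004
lean 77 11162 56116
[0.08177616 3.36517539 1.0183359 ]
```

```bash
cat >> h.py <<'E'
from scipy.optimize import minimize
def fit(g,o,th0):
    Q=np.concatenate([L[(abs(L[:,1])<.03)&(abs(L[:,0])<.11)&(abs(L[:,2])<.11)][::(8 if n=='wrist' else 1)] for n,L,p in o])
    def cost(v):
        t=np.radians(v[0]); c,s=np.cos(t),np.sin(t)
        X=-Q[:,0]*c+Q[:,2]*s+v[1]/1e3; Z=Q[:,0]*s+Q[:,2]*c+v[2]/1e3
        k,l=np.cos(np.radians(20)),np.sin(np.radians(20)); fw=(X+.042)*k+Z*l
        inn=(Z>-.004)&(Z<.098)
        d=np.minimum.reduce([np.where(inn,abs(X-.042),1),np.where(inn,abs(X-.038),1),np.where(inn,abs(fw),1),np.where(inn,abs(fw-.004),1),np.where(abs(X)<.045,abs(Z),1)])
        return -np.exp(-(d/.003)**2).sum()
    r=min((minimize(cost,[th0+a,x,z],method='Nelder-Mead',options=dict(initial_simplex=[[th0+a,x,z],[th0+a+6,x,z],[th0+a,x+8,z],[th0+a,x,z+8]])) for a in (-8,0,8) for x in (16,4) for z in (62,)),key=lambda r:r.fun)
    print('fit lean,px,pz',np.round(r.x,1),round(r.fun),len(Q)); return r.x
E
python3 - <<'E'
from h import *
g,o=profile('d'); fit(g,o,77); print(g)
n,L,p=o[0]
S=sensors.get_state(); R=Ro.from_quat(S['eef_rot']).as_matrix()
E
```

```text
lean 77 11256 56417
fit lean,px,pz [92.3  6.  62.3] -2731 8596
[ 0.56566668 -0.06372788  0.14055292]
```

View pics/d_wrist.png

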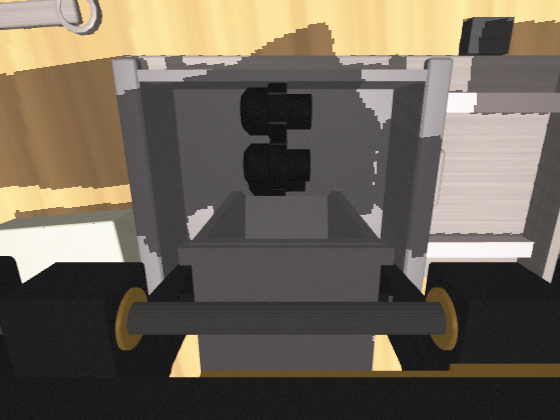

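send_rows(rows="0 0 0 0;0 0 -0.04 0;0 0 -0.08 0;0 0 -0.12 0;0 0 -0.16 0;0 0 -0.16 0;0 0 -0.16 0", force=60)

```text
clock: 10.03
tool_pos: [0.5655, -0.0659, 0.1694]
eef_rot: [0.753, 0.658, -0.001, 0.0]
contact_force: [-0.7, 0.4, -2.4]
opening: 0.725
finger_force: 60.0
```

```bash
python3 - <<'E'
from h import *
g,o=profile('e'); fit(g,o,80); print(g,[sensors.get_state()['contact_force']])
a=o[2][2];b=o[1][2][130:240,240:350];b=cv2.resize(b,(420,420));cv2.imwrite('pics/e2.png',cv2.resize(np.hstack([a,b]),(800,343))[...,::-1])
E
```

```text
lean 80 11658 48691
fit lean,px,pz [92.4  6.9 61. ] -2771 7423
[ 0.56549297 -0.06590665  0.1884044 ] [array([-0.21222929,  0.54067331, -1.42207006])]
```

View pics/e2.png

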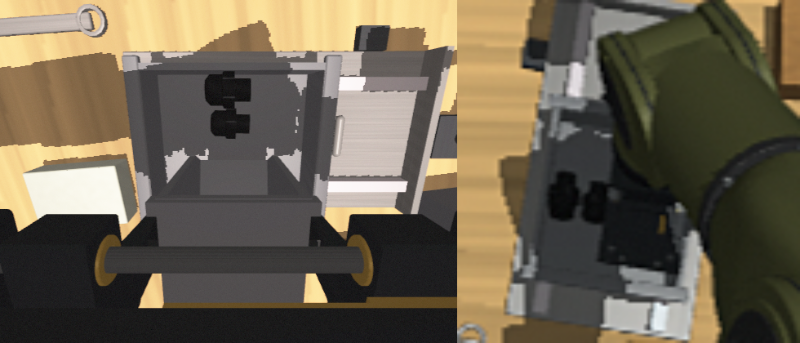

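```bash
python3 - <<'E'
from h import *
F=[]
for i in range(12):
    eyes.snapshot('top'); F.append(sensors.get_state()['contact_force'][2])
print(np.mean(F),np.std(F)/12**.5)
p,d,c=snap('side'); cv2.imwrite('pics/f.png',cv2.resize(p[150:270,210:350],None,fx=5,fy=5)[...,::-1])
# height of things in the tray from wrist
p,d,c=snap('wrist'); W=pts(d,c); 
R=W.reshape(-1,3); a=np.radians(-7.7); X=np.array([np.cos(a),np.sin(a)]); Y=np.array([-X[1],X[0]]); q=(R[:,:2]-[.5675,-.046]); S=np.c_[q@X,q@Y,R[:,2]]
P=p.reshape(-1,3).astype(int)
m=(P.max(1)<35)&(abs(S[:,0])<.078)&(abs(S[:,1])<.068)&(S[:,2]<.12)&(S[:,2]>.035); print(np.round(np.percentile(S[m],[1,50,99],axis=0),3))
print(np.histogram(S[m][:,1],bins=np.arange(-.07,.08,.01))[0], [round(float(S[m&(abs(S[:,1]-y)<.005)][:,2].max(initial=0)),3) for y in np.arange(-.06,.07,.01)])
E
```

```text
-2.2826801040415816 0.15786270709769723
[[-0.025  0.011  0.05 ]
 [-0.007  0.047  0.085]
 [ 0.013  0.067  0.094]]
[  0   0   0   0   0   0   0  11 374 557 345 414 792 565   0] [0.0, 0.0, 0.0, 0.0, 0.0, 0.0, 0.0, 0.06, 0.062, 0.063, 0.089, 0.095, 0.095]
```

View pics/f.png

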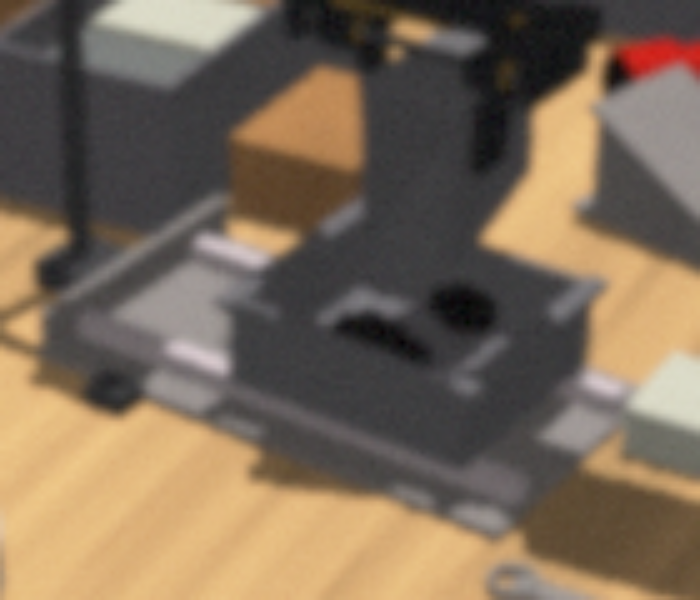

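send_rows(rows="-0.1 0 0 0;0 0 0 0;-0.1 0 0 0;0 0 0 0;0 0 -0.1 0;0 0 0 0;-0.1 0 0 0;0 0 0 0;0 0 0 0;0 0 0 0")

```text
clock: 11.72
tool_pos: [0.5664, -0.0626, 0.1699]
eef_rot: [0.752, 0.66, 0.001, -0.0]
contact_force: [-0.1, -0.4, -2.1]
opening: 0.721
finger_force: 60.0
```

```bash
cat > chk.py <<'E'
from h import *
def forces(n=10):
    F=[]
    for i in range(n):
        eyes.snapshot('top'); F.append(sensors.get_state()['contact_force'][2])
    print('Fz',np.mean(F),np.std(F)/n**.5)
def tray(name='wrist',x0=.5675,y0=-.046,save=None):
    p,d,c=snap(name); W=pts(d,c)
    R=W.reshape(-1,3); a=np.radians(-7.7); X=np.array([np.cos(a),np.sin(a)]); Y=np.array([-X[1],X[0]]); q=(R[:,:2]-[x0,y0]); S=np.c_[q@X,q@Y,R[:,2]]
    P=p.reshape(-1,3).astype(int); m=(P.max(1)<45)&(abs(S[:,0])<.078)&(abs(S[:,1])<.068)&(S[:,2]<.14)&(S[:,2]>.04)
    xs=np.arange(-.06,.07,.02)
    for y in np.arange(.06,-.07,-.01): print(round(y,2),[round(float(1000*S[m&(abs(S[:,1]-y)<.005)&(abs(S[:,0]-x)<.01)][:,2].max(initial=0))) for x in xs])
    if save: cv2.imwrite(save,p[...,::-1])
E
python3 - <<'E'
from chk import *
forces(); g,o=profile(); tray()
E
```

```text
Fz -1.8279614725518774 0.0907491407440103
lean 78 11227 48670
0.06 [0, 0, 94, 95, 89, 0, 0]
0.05 [0, 0, 93, 95, 88, 0, 0]
0.04 [0, 0, 85, 89, 0, 0, 0]
0.03 [0, 0, 60, 62, 56, 0, 0]
0.02 [0, 0, 61, 63, 57, 0, 0]
0.01 [0, 0, 57, 59, 51, 0, 0]
-0.0 [0, 0, 0, 0, 0, 0, 0]
-0.01 [0, 0, 0, 0, 0, 0, 0]
-0.02 [0, 0, 0, 0, 0, 0, 0]
-0.03 [0, 0, 0, 0, 0, 0, 0]
-0.04 [0, 0, 0, 0, 0, 0, 0]
-0.05 [0, 0, 0, 0, 0, 0, 0]
-0.06 [0, 0, 0, 0, 0, 0, 0]
```

send_rows(rows="0 0 -0.1 0;0 0 -0.2 0;-0.1 0 -0.2 0;-0.2 0 -0.2 0;-0.3 0 -0.2 0;-0.4 0 -0.2 0;-0.5 0 -0.2 0;-0.5 0 -0.2 0;-0.5 0 -0.2 0")

```text
clock: 13.17
tool_pos: [0.5451, -0.2158, 0.2294]
eef_rot: [0.754, 0.657, -0.001, 0.0]
contact_force: [0.1, 0.8, -2.3]
opening: 0.722
finger_force: 60.0
```

```bash
python3 - <<'E'
from chk import *
forces(8); g,o=profile(); fit(g,o,85); tray(); 
tp=o[1][2]; tray('top')
a=cv2.resize(o[2][2],(400,300)); b=cv2.resize(tp[120:240,240:360],(300,300)); c=cv2.resize(o[0][2][130:270,210:390],(385,300)); cv2.imwrite('pics/g.png',cv2.resize(np.hstack([a,b]),(800,343))[...,::-1]); go(0,0,0,0)
E
```

```text
Fz -1.574138371642023 0.11690106180835187
lean 78 11545 47852
fit lean,px,pz [92.3  6.2 62.4] -2868 6930
0.06 [0, 0, 0, 0, 0, 0, 0]
0.05 [0, 0, 0, 0, 0, 0, 0]
0.04 [0, 0, 0, 0, 0, 0, 0]
0.03 [0, 0, 0, 0, 0, 0, 0]
0.02 [0, 0, 0, 0, 0, 0, 0]
0.01 [0, 0, 0, 42, 0, 0, 0]
-0.0 [0, 0, 0, 0, 0, 0, 0]
-0.01 [0, 0, 0, 0, 0, 0, 0]
-0.02 [0, 0, 0, 0, 0, 0, 0]
-0.03 [0, 0, 47, 51, 0, 0, 0]
-0.04 [0, 0, 61, 61, 57, 0, 0]
-0.05 [0, 0, 62, 63, 57, 0, 0]
-0.06 [0, 0, 61, 62, 54, 0, 0]
0.06 [0, 0, 98, 97, 88, 0, 0]
0.05 [0, 0, 93, 97, 90, 0, 0]
0.04 [0, 0, 81, 85, 0, 0, 0]
0.03 [0, 0, 61, 62, 60, 0, 0]
0.02 [0, 0, 65, 66, 59, 0, 0]
0.01 [0, 0, 58, 60, 0, 0, 0]
-0.0 [0, 0, 0, 0, 0, 0, 0]
-0.01 [0, 0, 0, 0, 0, 0, 0]
-0.02 [0, 0, 0, 0, 0, 0, 0]
-0.03 [0, 0, 0, 50, 0, 0, 0]
-0.04 [0, 0, 60, 62, 57, 0, 0]
-0.05 [0, 0, 63, 65, 59, 0, 0]
-0.06 [0, 0, 62, 62, 57, 0, 0]
pos [ 0.5461 -0.2129  0.2297] ang 82.4 q7 -0.18 t 13.8167 ROW 0.4622 -1.8984 0.7657 0.2288
```

View pics/g.png

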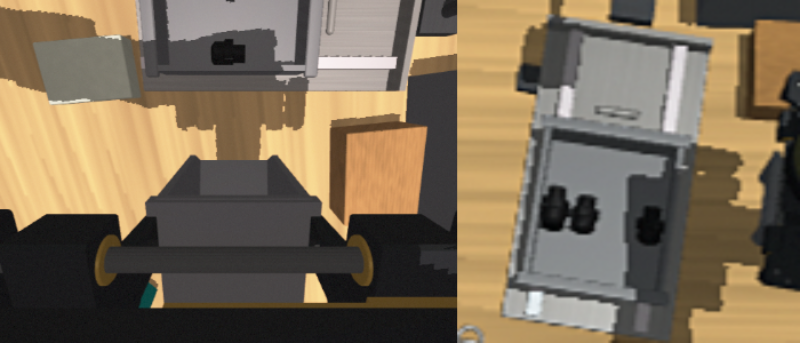

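All four glands are in the tray: in the right-hand panel two are stacked at (553,210), and the others are at (585,215) and (650,225). Next I check how the tub sits in the grip.

```bash
python3 - <<'E'
from chk import *
g,o=lean()
for n,L,p in o:
    m=(abs(L[:,1])<.025)&(abs(L[:,2])<.12)&(abs(L[:,0])<.12)
    for a in np.arange(-.09,.08,.01):
        q=L[m&(abs(L[:,0]-a)<.004)]
        if len(q)>4: print(n,round(a,2),len(q),np.round(np.percentile(q[:,2],[3,50,97])*1000))
pour(-.14,.19)
E
```

```text
side -0.06 9 [-47. -21.  34.]
side -0.05 10 [-57.  -8.  33.]
side -0.04 8 [-58. -54. -21.]
side -0.03 14 [-67. -59.  30.]
side -0.02 29 [-68. -59.  58.]
side -0.01 36 [-72. -50.  59.]
side -0.0 40 [-77. -69.  34.]
side 0.01 46 [-81. -71.  71.]
side 0.02 177 [-81.  85. 116.]
side 0.03 79 [-21.  35. 110.]
top -0.05 5 [29. 34. 35.]
top 0.02 26 [-82. -76.  33.]
top 0.03 60 [29. 35. 62.]
wrist -0.02 838 [32. 32. 33.]
wrist -0.01 2722 [-69.  32.  33.]
wrist -0.0 1180 [-74. -71.  33.]
wrist 0.01 2345 [-77.  31.  32.]
wrist 0.02 16444 [30. 79. 86.]
wrist 0.03 6418 [29. 35. 62.]
pos [ 0.5461 -0.2131  0.2297] ang 82.4 q7 -0.18 t 13.9667 ROW 0.0948 -0.0038 0.1957 0.0002
```

send_rows(rows="0.1 0 0.08 0;0.2 0 0.16 0;0.278 0 0.229 0;0.278 0 0.26 0;0.278 0 0.287 0;0.24 0 0.299 0;0.202 0 0.31 0;0.171 0 0.329 0;0.145 0 0.347 0;0.145 0 0.347 0", force=10)

```text
clock: 14.8
tool_pos: [0.5506, -0.1748, 0.1248]
eef_rot: [0.755, 0.656, -0.001, 0.001]
contact_force: [-1.0, -0.4, -1.9]
opening: 0.723
finger_force: 10.0
```

```bash
python3 - <<'E'
from chk import *
pour(-.1506,.1043); g,o=profile(); fit(g,o,65); print(sensors.get_state()['contact_force'])
E
```

```text
pos [ 0.5506 -0.1748  0.1248] ang 82.0 q7 -0.35 t 14.8 ROW -0.0685 -0.0013 0.1319 -0.0008
lean 48 11111 57903
fit lean,px,pz [58.7  7.7 57.1] -2868 8655
[-0.5489115  -0.35347982 -1.86195462]
```

send_rows(rows="-0.015 0 0.025 0;-0.03 0 0.049 0;-0.042 0 0.07 0;-0.053 0 0.089 0;-0.061 0 0.11 0;-0.069 0 0.132 0;-0.069 0 0.145 0;-0.069 0 0.145 0")

```text
clock: 15.62
tool_pos: [0.5483, -0.191, 0.0809]
eef_rot: [0.753, 0.658, -0.001, -0.001]
contact_force: [-0.6, -1.4, -1.3]
opening: 0.725
finger_force: 10.0
```

```bash
python3 - <<'E'
from chk import *
pour(-.14,.2); g,o=profile(); fit(g,o,35); print(sensors.get_state()['contact_force'])
E
```

```text
pos [ 0.5483 -0.191   0.0809] ang 82.3 q7 -0.35 t 15.6167 ROW 0.0207 -0.002 -0.3335 0.0001
lean 0 11497 66721
fit lean,px,pz [21.3  6.6 62.1] -3380 10204
[-0.40978509 -0.32005313 -1.57277274]
```

send_rows(rows="0 0 0 0;0 0 0 0;0 0 -0.1 0;0 0 -0.2 0;0 0 -0.3 0;0 0 -0.4 0;0 0 -0.5 0;0 0 -0.5 0", force=60)

```text
clock: 16.43
tool_pos: [0.5528, -0.1899, 0.2381]
eef_rot: [0.752, 0.659, 0.004, 0.004]
contact_force: [1.1, 0.6, -2.0]
opening: 0.72
finger_force: 60.0
```

```bash
python3 - <<'E'
from chk import *
g,o=profile(); fit(g,o,25); 
f=np.radians(28); go(.471-.008*np.cos(f),.276-.008*np.sin(f),.2,28)
E
```

```text
lean 39 9405 56329
fit lean,px,pz [21.2  7.5 67.9] -3370 8298
pos [ 0.5485 -0.1901  0.2317] ang 82.4 q7 -0.23 t 16.5833 ROW 1.4903 -0.4831 0.1061 0.1511
```

send_rows(rows="0.1 -0.03 0 0.015;0.22 -0.07 0 0.03;0.34 -0.11 0 0.045;0.46 -0.15 0 0.06;0.58 -0.19 0 0.075;0.7 -0.23 0 0.09;0.8 -0.26 0 0.105;0.9 -0.29 0 0.12;1 -0.324 0 0.135;1 -0.324 0 0.151")

```text
clock: 17.42
tool_pos: [0.4897, 0.1282, 0.2306]
eef_rot: [0.969, 0.245, -0.001, -0.003]
contact_force: [0.2, 1.0, -1.5]
opening: 0.726
finger_force: 60.0
```

```bash
python3 - <<'E'
from chk import *
f=np.radians(28); go(.471-.008*np.cos(f),.276-.008*np.sin(f),.2,28)
E
```

```text
pos [0.4897 0.1282 0.2306] ang 28.4 q7 -1.54 t 17.4167 ROW 0.1529 -0.4627 0.1043 0.0011
```

send_rows(rows="0.04 -0.11 0 0.001;0.08 -0.22 0 0.001;0.11 -0.33 0 0.001;0.14 -0.42 0 0.001;0.153 -0.463 0.04 0.001;0.153 -0.463 0.1 0.001;0.153 -0.463 0.1 0.001;0.153 -0.463 0.1 0.001")

```text
clock: 18.08
tool_pos: [0.4663, 0.2627, 0.2002]
eef_rot: [0.971, 0.239, -0.003, 0.001]
contact_force: [-0.6, -1.5, -1.7]
opening: 0.724
finger_force: 60.0
```

```bash
python3 - <<'E'
from chk import *
g,o=profile('m'); x=fit(g,o,25)
n,L,p=o[2]
for a in np.arange(-.07,.1,.01):
    q=L[(abs(L[:,1])<.025)&(abs(L[:,2])<.12)&(abs(L[:,0]-a)<.004)]
    if len(q)>10: print(round(a,2),len(q),np.round(np.percentile(q[:,2],[1,50,99])*1000))
z=np.load('top0.npz'); p,d,c=snap('side')
for u,v,n in [(244,284.5,''),(298,284.5,''),(299,313,''),(246,314,'')]: print(np.round(ray(np.load('side0.npz'),u,v,.004),3))
f=np.radians(28); go(.471-.008*np.cos(f),.276-.008*np.sin(f),.075,28)
E
```

```text
lean 0 11265 62215
fit lean,px,pz [21.5  6.1 61.1] -3401 8600
-0.04 1655 [-52. -49.  -2.]
-0.03 3262 [-56.  10.  24.]
-0.02 1015 [-60. -58. -54.]
-0.01 996 [-64. -62. -59.]
0.0 957 [-68. -65. -63.]
0.01 954 [-72. -69. -67.]
0.02 10538 [-73.  81.  88.]
0.03 3885 [-65.  61.  65.]
0.04 939 [-55. -50. -45.]
0.05 1138 [-43. -38. -33.]
0.06 1534 [-31. -26. -22.]
0.07 2015 [-20. -15. -10.]
0.08 1069 [-11.  -8.  -6.]
[0.558 0.263 0.004]
[0.429 0.195 0.004]
[0.379 0.296 0.004]
[0.495 0.361 0.004]
pos [0.4685 0.2633 0.2026] ang 27.6 q7 -1.8 t 18.2833 ROW 0.0001 -0.0337 0.4252 -0.0012
```

```bash
python3 - <<'E'
from chk import *
go(.4868,.2854,.072,28)
E
```

```text
pos [0.4685 0.2633 0.2026] ang 27.6 q7 -1.8 t 18.2833 ROW 0.0879 -0.0374 0.4353 -0.0012
```

send_rows(rows="0.05 -0.037 0.06 0;0.088 -0.037 0.14 0;0.088 -0.037 0.22 0;0.088 -0.037 0.3 0;0.088 -0.037 0.36 0;0.088 -0.037 0.4 0;0.088 -0.037 0.42 0;0.088 -0.037 0.435 0;0.088 -0.037 0.435 0")

```text
clock: 19.03
tool_pos: [0.4865, 0.286, 0.0717]
eef_rot: [0.971, 0.239, 0.0, -0.0]
contact_force: [-0.4, 0.0, -2.6]
opening: 0.719
finger_force: 60.0
```

```bash
python3 - <<'E'
from chk import *
g,o=profile(); x=fit(g,o,25); print(sensors.get_state()['contact_force'])
f=np.radians(28)
for d,z in [(.019,.0607),(.012,.058),(.0045,.0546),(-.002,.0505),(-.007,.0465)]: go(.470+d*np.cos(f),.2765+d*np.sin(f),z,28)
E
```

```text
lean 0 10331 66042
fit lean,px,pz [21.2  5.3 62.6] -3511 10500
[ 0.56726848  0.69814657 -1.27042522]
pos [0.4869 0.2864 0.0726] ang 27.6 q7 -1.84 t 19.1833 ROW -0.0019 0.0028 0.0397 -0.001
pos [0.4869 0.2864 0.0726] ang 27.6 q7 -1.84 t 19.1833 ROW -0.0253 0.003 0.0486 -0.001
pos [0.4869 0.2864 0.0726] ang 27.6 q7 -1.84 t 19.1833 ROW -0.0503 0.0031 0.0599 -0.001
pos [0.4869 0.2864 0.0726] ang 27.6 q7 -1.84 t 19.1833 ROW -0.072 0.0033 0.0736 -0.001
pos [0.4869 0.2864 0.0726] ang 27.6 q7 -1.84 t 19.1833 ROW -0.0887 0.0034 0.0869 -0.001
```

Soft grip, then follow the arc slowly onto the mat.

send_rows(rows="0 0 0.01 0;0 0 0.02 0;0 0 0.03 0;0 0 0.038 0;-0.012 0.003 0.044 0;-0.025 0.003 0.049 0;-0.038 0.003 0.054 0;-0.05 0.003 0.06 0;-0.06 0.003 0.067 0;-0.072 0.003 0.074 0", force=10)

```text
clock: 20.02
tool_pos: [0.4671, 0.2754, 0.0492]
eef_rot: [0.971, 0.239, 0.0, -0.0]
contact_force: [0.3, 1.3, 0.1]
opening: 0.726
finger_force: 10.0
```

```bash
python3 - <<'E'
from chk import *
g,o=profile(); x=fit(g,o,5); print(sensors.get_state()['contact_force'])
f=np.radians(28);d=-.007; go(.470+d*np.cos(f),.2765+d*np.sin(f),.0465,28)
E
```

```text
lean 0 9366 71196
fit lean,px,pz [ 1.4  0.8 59.9] -3401 10958
[-0.6567039  -0.44309824 -2.53816039]
pos [0.4668 0.2744 0.0489] ang 27.6 q7 -1.86 t 20.1667 ROW -0.0104 -0.0012 0.0079 -0.001
```

send_rows(rows="-0.005 0 0.004 0;-0.01 0 0.008 0;-0.01 0 0.01 0;-0.01 0 0.01 0")

```text
clock: 20.5
tool_pos: [0.4658, 0.2738, 0.0471]
eef_rot: [0.971, 0.239, 0.001, 0.0]
contact_force: [-0.1, -0.3, 6.6]
opening: 0.729
finger_force: 10.0
```

```bash
python3 - <<'E'
from chk import *
F=[]
for i in range(8): eyes.snapshot('top'); F.append(sensors.get_state()['contact_force'])
print(np.mean(F,0))
g,o=profile(); x=fit(g,o,3); print(g)
n,L,p=o[2]
for h in np.arange(-.055,.05,.01):
    q=L[(abs(L[:,1])<.02)&(abs(L[:,2]-h)<.003)&(abs(L[:,0])<.09)]
    if len(q)>10: print(round(h,3),len(q),np.round(np.percentile(q[:,0],[2,98])*1000))
for a in np.arange(-.06,.08,.01):
    q=L[(abs(L[:,1])<.02)&(abs(L[:,0]-a)<.004)&(L[:,2]<-.03)]
    if len(q)>10: print('a',round(a,2),len(q),np.round((np.percentile(q[:,2],[3,50,97])+g[2])*1000))
E
```

```text
[ 0.07702823 -0.32592732  6.63917241]
lean 11 5936 71454
fit lean,px,pz [ 0.4  1.8 58.6] -3406 10987
[0.4657762  0.27376096 0.06612958]
-0.055 1851 [-37.  42.]
-0.045 515 [-38.  46.]
-0.035 208 [-24.  50.]
-0.025 239 [51. 54.]
-0.015 298 [55. 57.]
-0.005 1019 [-38.  61.]
0.005 1269 [-38.  64.]
0.015 1064 [-38.  68.]
0.025 1476 [70. 74.]
a -0.04 1155 [ 7. 18. 27.]
a -0.03 642 [6. 8. 9.]
a -0.02 674 [7. 8. 9.]
a -0.01 705 [6. 8. 9.]
a 0.0 737 [6. 8. 9.]
a 0.01 772 [6. 8. 9.]
a 0.02 798 [7. 8. 9.]
a 0.03 840 [6. 8. 9.]
a 0.04 678 [ 6.  8. 16.]
a 0.05 429 [23. 30. 36.]
a 0.08 942 [-2. -0.  1.]
```

send_rows(rows="0 0 -0.006 0;0.005 0 -0.006 0;0.01 0 -0.006 0;0.014 0 -0.006 0;0.014 0 -0.004 0;0.014 0 -0.002 0;0.014 0 -0.002 0")

```text
clock: 21.63
tool_pos: [0.4687, 0.2758, 0.0472]
eef_rot: [0.971, 0.239, 0.0, 0.0]
contact_force: [-0.8, -0.3, 1.1]
opening: 0.724
finger_force: 10.0
```

send_rows(rows="0.014 0 0 0;0.014 0 0 0;0.014 0 0 0;0.014 0 0 0", jaw=-1)

```text
clock: 21.97
tool_pos: [0.4723, 0.2778, 0.047]
eef_rot: [0.971, 0.239, 0.0, 0.0]
contact_force: [-0.3, 0.5, 0.6]
opening: 0.986
finger_force: 0.0
```

send_rows(rows="0 0 -0.08 0;0 0 -0.18 0;0 0 -0.3 0;0 0 -0.42 0;0 0 -0.52 0;0 0 -0.6 0;-0.1 0 -0.6 0;-0.2 0 -0.6 0;-0.3 0 -0.6 0;-0.3 0 -0.6 0")

```text
clock: 22.8
tool_pos: [0.3861, 0.2316, 0.2267]
eef_rot: [0.971, 0.239, -0.004, 0.002]
contact_force: [0.4, -0.8, -0.1]
opening: 1.002
finger_force: 0.0
```

```bash
python3 - <<'E'
from chk import *
p,d,c=snap('wrist'); W=pts(d,c); cv2.imwrite('pics/n.png',p[...,::-1])
f=np.radians(28); X=np.array([np.cos(f),np.sin(f)]);Y=np.array([-X[1],X[0]])
L=np.stack([(W[...,:2]-[.47,.2765])@X,(W[...,:2]-[.47,.2765])@Y,W[...,2]],-1)
near=(abs(L[...,0])<.11)&(abs(L[...,1])<.1)
q=L[near&(L[...,2]>.075)&(L[...,2]<.11)]; print('rim',np.round(np.percentile(q,[1,99],axis=0),4))
q=L[near&(L[...,2]>.09)&(L[...,2]<.11)]; print('rear top',np.round(np.percentile(q,[1,99],axis=0),4))
q=L[near&(L[...,2]>.0055)&(L[...,2]<.0105)]; print('tub floor',np.round(np.percentile(q,[2,50,98],axis=0),4))
m=near&(p.max(-1)<30)&(abs(L[...,2]-.004)<.003); q=L[m]; print('mat',np.round(np.percentile(q,[.5,99.5],axis=0),4))
r=cv2.minAreaRect(q[:,:2].astype(np.float32)*1000); print(r)
S=sensors.get_state(); print(S['tool_pos'],S['clock'],S['q'])
p,d,c=snap('top');tray('top'); W=pts(d,c).reshape(-1,3)
a=np.radians(-7.7); X=np.array([np.cos(a),np.sin(a)]); Y=np.array([-X[1],X[0]]); s=np.c_[(W[:,:2]-[.642,-.056])@X,(W[:,:2]-[.642,-.056])@Y,W[:,2]]
m=(abs(s[:,1])<.05)&(s[:,2]>.078)&(s[:,2]<.09)&(s[:,0]<.05)&(s[:,0]>-.2); print('tray x',s[m][:,0].min(),s[m][:,0].max())
E
```

```text
rim [[-0.0454 -0.0315  0.0754]
 [ 0.0653  0.033   0.1002]]
rear top [[-0.0454 -0.0316  0.0906]
 [ 0.0604  0.0338  0.1003]]
tub floor [[-0.0365 -0.0267  0.0058]
 [ 0.003   0.001   0.0077]
 [ 0.039   0.0282  0.0094]]
mat [[-0.0682 -0.0612  0.0017]
 [ 0.0679  0.0644  0.0057]]
((0.8451385498046875, 0.983154296875), (127.73542022705078, 139.0673065185547), 89.8592758178711)
[0.38949568 0.23386602 0.22704224] 22.85 [-0.5599196   0.49392258 -0.12395624  2.07285784  0.10698659  0.58467304
 -1.84633557]
0.06 [0, 0, 95, 98, 89, 0, 0]
0.05 [0, 0, 91, 99, 88, 0, 0]
0.04 [0, 0, 85, 94, 0, 0, 0]
0.03 [0, 0, 61, 63, 59, 0, 0]
0.02 [0, 0, 62, 66, 58, 0, 0]
0.01 [0, 0, 56, 60, 0, 0, 0]
-0.0 [0, 0, 0, 0, 0, 0, 0]
-0.01 [0, 0, 0, 0, 0, 0, 0]
-0.02 [0, 0, 0, 0, 0, 0, 0]
-0.03 [0, 0, 0, 50, 0, 0, 0]
-0.04 [0, 0, 60, 67, 55, 0, 0]
-0.05 [0, 0, 63, 67, 56, 0, 0]
-0.06 [0, 0, 60, 63, 53, 0, 0]
tray x -0.16947239171551895 0.01749617886130933
```

View pics/n.png

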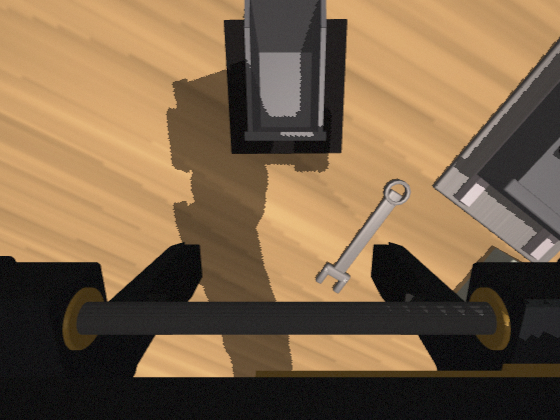

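```bash
python3 - <<'E'
from chk import *
go(.444,-.029,.2,-7.7)
z=np.load('top0.npz'); W=z['W'][235:285,285:325].reshape(-1,3); q=W[(W[:,2]>.028)&(W[:,2]<.04)]; print('carton',q.min(0),q.max(0))
E
```

```text
pos [0.3931 0.2364 0.2273] ang 27.7 q7 -1.85 t 22.95 ROW -0.2605 0.8625 0.0905 0.0982
carton [ 0.31726731 -0.12528963  0.02841513] [ 0.42745048 -0.04809618  0.03996779]
```

send_rows(rows="0 0 0 0.018;-0.04 0.1 0 0.036;-0.07 0.2 0 0.054;-0.1 0.3 0 0.072;-0.13 0.4 0 0.09;-0.16 0.5 0 0.099;-0.19 0.6 0 0.099;-0.22 0.7 0 0.099;-0.25 0.8 0 0.099;-0.25 0.8 0 0.099", jaw=1)

```text
clock: 23.78
tool_pos: [0.4401, -0.0183, 0.2271]
eef_rot: [0.997, -0.075, 0.002, 0.002]
contact_force: [-1.1, 0.2, -0.5]
opening: 0.266
finger_force: 0.0
```

```bash
python3 - <<'E'
from chk import *
go(.444,-.029,.2,-7.7);go(.444,-.029,.052,-7.7)
E
```

```text
pos [ 0.4401 -0.0183  0.2271] ang -8.6 q7 -1.78 t 23.7833 ROW 0.018 0.0331 0.0906 -0.0025
pos [ 0.4401 -0.0183  0.2271] ang -8.6 q7 -1.78 t 23.7833 ROW 0.0162 0.0316 0.5839 -0.0025
```

send_rows(rows="0.017 0.032 0.05 -0.0025;0.017 0.032 0.17 -0.0025;0.017 0.032 0.29 -0.0025;0.017 0.032 0.4 -0.0025;0.017 0.032 0.48 -0.0025;0.017 0.032 0.54 -0.0025;0.017 0.032 0.58 -0.0025;0.017 0.032 0.58 -0.0025;0.017 0.032 0.58 -0.0025")

```text
clock: 24.53
tool_pos: [0.442, -0.0214, 0.0523]
eef_rot: [0.998, -0.062, -0.0, -0.0]
contact_force: [-0.2, -0.3, -0.2]
opening: 0.01
finger_force: 0.0
```

```bash
python3 - <<'E'
from chk import *
S=sensors.get_state(); X=np.array([.991,-.134]);Y=np.array([.134,.991]); r=S['tool_pos'][:2]-[.642,-.056]; print(r@X,r@Y,S['tool_pos'],S['contact_force'],S['opening'])
h=np.array([.642,-.056])-.094*X; go(*h,.052,-7.7)
E
```

```text
-0.20287450123997208 0.007529584353954535 [ 0.44196773 -0.02135428  0.05228738] [-0.17409811 -0.25304875 -0.16735819] 0.010180966314051746
pos [ 0.442  -0.0214  0.0523] ang -7.1 q7 -1.76 t 24.5333 ROW 0.3626 0.029 0.0009 0.0017
```

send_rows(rows="0.04 0.027 0 0.0017;0.08 0.027 0 0.0017;0.105 0.027 0 0.0017;0.13 0.027 0 0.0017;0.155 0.027 0 0.0017;0.18 0.027 0 0.0017;0.205 0.027 0 0.0017;0.23 0.028 0 0.0017;0.255 0.028 0 0.0017;0.28 0.029 0 0.0017")

```text
clock: 25.37
tool_pos: [0.5242, -0.0402, 0.053]
eef_rot: [0.998, -0.067, 0.0, -0.0]
contact_force: [-1.6, 0.6, 1.3]
opening: 0.005
finger_force: 1.0
```

```bash
cat >> chk.py <<'E'
def home():
    S=sensors.get_state(); X=np.array([.991,-.134]);Y=np.array([.134,.991]); r=S['tool_pos'][:2]-[.642,-.056]; print('tool',r@X,r@Y,'F',S['contact_force'],S['clock'])
    p,d,c=snap('top'); W=pts(d,c).reshape(-1,3)
    s=np.c_[(W[:,:2]-[.642,-.056])@X,(W[:,:2]-[.642,-.056])@Y,W[:,2]]
    for y0,y1 in [(-.065,-.03),(.03,.065)]:
        m=(s[:,1]>y0)&(s[:,1]<y1)&(s[:,2]>.078)&(s[:,2]<.09)&(s[:,0]<.15)&(s[:,0]>-.2); print('tray x',np.round(np.percentile(s[m][:,0],[1,99]),4))
E
python3 -c "
from chk import *
home(); h=np.array([.642,-.056])-.094*np.array([.991,-.134]); go(*h,.052,-7.7)"
```

```text
tool -0.1188574677340908 -0.00017074083826249269 F [-1.62860789  0.5863856   1.31612869] 25.3667
tray x [0.0555 0.0697]
tray x [-0.0175  0.0702]
pos [ 0.5266 -0.0406  0.0531] ang -7.7 q7 -1.73 t 25.4167 ROW 0.0746 -0.0005 0.0041 0.0
```

send_rows(rows="0.01 0 0 0;0.02 0 0 0;0.03 0 0 0;0.04 0 0 0;0.048 0 0 0;0.056 0 0 0;0.064 0 0 0;0.072 0 0 0;0.078 0 0 0;0.078 0 0 0")

```text
clock: 26.25
tool_pos: [0.5467, -0.0438, 0.0528]
eef_rot: [0.998, -0.067, -0.0, 0.0]
contact_force: [-1.3, 0.7, -0.5]
opening: 0.003
finger_force: 0.5
```

```bash
python3 -c "
from chk import *
home()"
```

```text
tool -0.09611729234285875 -0.0006461922082811801 F [-1.31372642  0.70362606 -0.46240352] 26.25
tray x [0.0697 0.0926]
tray x [-0.0899  0.0927]
```

send_rows(rows="0.006 0 0 0;0.012 0 0 0;0.018 0 0 0;0.024 0 0 0;0.024 0 0 0")

```text
clock: 26.72
tool_pos: [0.5473, -0.044, 0.0527]
eef_rot: [0.998, -0.067, -0.007, 0.0]
contact_force: [-13.3, 3.3, 9.4]
opening: 0.006
finger_force: 6.7
```

```bash
python3 -c "
from chk import *
home()"
```

```text
tool -0.09549604012287517 -0.0008319339274718129 F [-13.25328155   3.29429945   9.44901247] 26.7167
tray x [0.079  0.0937]
tray x [-0.0206  0.094 ]
```

send_rows(rows="0.006 0 0 0;0.012 0 0 0;0.012 0 0 0;0.012 0 0 0")

```text
clock: 27.1
tool_pos: [0.5471, -0.0441, 0.0525]
eef_rot: [0.998, -0.067, -0.01, 0.0]
contact_force: [-19.5, 4.1, 15.3]
opening: 0.004
finger_force: 9.6
```

```bash
python3 -c "
from chk import *
home()"
```

```text
tool -0.09561835612801808 -0.0008822860763211806 F [-19.47342224   4.1262067   15.25529937] 27.1
tray x [0.0789 0.094 ]
tray x [-0.0223  0.0932]
```

Firm stop: 20 N and no further motion, so the tray is home. I back off, lift, and verify.

send_rows(rows="-0.04 0 0 0;-0.1 0 0 0;-0.2 0 0 0;-0.3 0 0 0;-0.3 0 -0.1 0;-0.3 0 -0.2 0;-0.3 0 -0.3 0;-0.4 0 -0.4 0;-0.4 0 -0.5 0;-0.4 0 -0.5 0")

```text
clock: 27.98
tool_pos: [0.4408, -0.0295, 0.2077]
eef_rot: [0.998, -0.068, 0.005, -0.0]
contact_force: [1.0, 0.6, 0.4]
opening: 0.009
finger_force: 0.0
```

```bash
python3 - <<'E'
from chk import *
home(); tray('top',.643,-.0562); p,d,c=snap('top'); W=pts(d,c)
f=np.radians(28); X=np.array([np.cos(f),np.sin(f)]);Y=np.array([-X[1],X[0]]); q=np.stack([(W[...,:2]-[.47,.2765])@X,(W[...,:2]-[.47,.2765])@Y,W[...,2]],-1).reshape(-1,3)
m=(abs(q[:,0])<.09)&(abs(q[:,1])<.08)&(q[:,2]>.07); print('tub',np.round(np.percentile(q[m],[1,99],axis=0),3))
# bystanders: change vs start outside robot/tub/station
z=np.load('top0.npz'); df=abs(W[...,2]-z['W'][...,2])>.015; df=cv2.morphologyEx(df.astype(np.uint8),cv2.MORPH_OPEN,np.ones((3,3)))
n,l,s,ce=cv2.connectedComponentsWithStats(df); print([list(map(int,x)) for x in s[1:] if x[4]>25])
E
```

```text
tool -0.2029007164653986 -0.0006846110154578789 F [1.04585382 0.64094883 0.43274821] 27.9833
tray x [0.0789 0.0936]
tray x [-0.0861  0.0931]
0.06 [0, 0, 95, 99, 90, 0, 0]
0.05 [0, 0, 93, 95, 86, 0, 0]
0.04 [0, 0, 83, 89, 0, 0, 0]
0.03 [0, 0, 61, 63, 53, 0, 0]
0.02 [0, 0, 65, 67, 59, 0, 0]
0.01 [0, 0, 58, 61, 53, 0, 0]
-0.0 [0, 0, 0, 0, 0, 0, 0]
-0.01 [0, 0, 0, 0, 0, 0, 0]
-0.02 [0, 0, 0, 0, 0, 0, 0]
-0.03 [0, 0, 0, 49, 0, 0, 0]
-0.04 [0, 0, 62, 62, 58, 0, 0]
-0.05 [0, 0, 64, 67, 55, 0, 0]
-0.06 [0, 0, 61, 64, 53, 0, 0]
tub [[-0.044 -0.033  0.071]
 [ 0.074  0.032  0.104]]
[[272, 137, 53, 41, 1302], [317, 154, 4, 7, 28], [306, 174, 9, 8, 57], [239, 191, 113, 229, 17252], [165, 197, 38, 44, 684], [373, 208, 38, 47, 1143], [491, 320, 69, 54, 2348]]
```

```bash
python3 -c "
from plant import finish_job
print(finish_job())"
```

```text
the job is handed in; nothing more can be done
None
```

I handed the job in at about 28 s: all four glands are in the tray, the empty tub stands upright within about 2 mm of the mat's middle, the tray is against its home stop, and no other object on the bench appeared to have moved.

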